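Prop the dust lid over the gold wreath

ROBOT

A 6-joint arm with a two-finger parallel gripper is mounted at the origin on the work surface. World frame = base frame: x ahead of the robot, y to its left, z up, the work surface at z = 0. Lengths are in mm, angles in rad, forces in N, time in s.
With the tool pointing down it reaches from about 400 to 925 mm from the base axis. Payload 12.5 kg.
Tool frame: the origin (TCP) lies between the finger pads; the fingertips stand 11 mm ahead of it and the grasp point (between the pads) lies 8 mm behind it; y points along the fingers, x is the direction in which the jaws open and shut, and the axes are right-handed (so a half turn about y gives the same grasp; the last joint's range is limited). The gripper opens to 95 mm and grips with 3 to 60 N. Pads are 20 mm wide; open, the fingers measure 119 mm over their backs; the gripper's body (75 mm by 180 mm) begins 59 mm behind the grasp point.
Start: joints at [-1.441, 0.491, 1.559, -0, 1.092, -0.106], TCP at [146.035, -607.719, 200.161] pointing down, gripper open.
Joint ranges: [-3.1, 3.1], [-0.84, 2.19], [0.05, 2.79], [-1.13, 4.28], [0.06, 2.93], [-2.69, 2.69]. Speed limits (rad/s): [2.22, 2.22, 2.79, 3.14, 3.14, 3.14].

INTERFACE

Orientations are given as [roll, pitch, yaw] about the fixed x, y, z axes, in that order (R = Rz(yaw) Ry(pitch) Rx(roll)).
In Python, from cell import env gives the robot as it stands.
- The arm moves only by the tool jog_arm, never from a script. Its argument "series" is a list of rows, each an object of numbers: "dx", "dy", "dz": the shift along the world's x, y, z in m; "rx", "ry", "rz": the turn, a rotation vector about the world's x, y, z in degrees; "gripper": the opening, from 0 (shut) to 1 (fully open). A call has 1 to 12 rows; each row shifts and turns the commanded pose from where the row before left it; what a row does not reach is not made up. A row lasts 1/10 s, in which the tool goes at most 50 mm and 8.59 degrees, less where a joint would pass 70% of its speed; a pose out of reach is approached as far as the arm can. A call is refused whole if a number of a shift passes 0.05 or a number of a turn 8.59, either way. A call with a gripper value outside its range is refused whole. The fingers move at their own pace and stop on an object; the grip force is fixed at half the most. Time passes only in rows, so rows that do not move let the fingers close. It gives the time, the measured TCP pose, the force and the opening at its end, in the units of the state.
- env.state(): the state, without advancing time (a new reading comes with each control period).
- env.read_camera(name): name is "scene" or "top" or "wrist"; returns the picture (420x560x3 uint8, red, green, blue); there is no depth.
- env.camera_info(name): a dict with "camera_matrix" (3x3 intrinsics, pixels), "R" (3x3) and "t" (3): a world point X has camera coordinates R X + t; the wrist camera has in their place "mount" (4x4, takes a point from camera to tool coordinates, whose origin is the TCP and whose axes are the tool frame's). Camera axes: x right, y down, z forward; pixel columns grow to the right and rows downward; lengths in mm; the calibration is good to about 2 mm. A picture is of the moment at which its call begins: read the wrist's pose just before it. camera_info takes no time and is no camera call.
- env.job_done(): hands the job in, once; it reports no verdict.
The state is a dict: "t": time; "joints": joint angles; "qvel": joint speeds; "tau": joint torques, N m; "eef_pos": TCP position; "tcp_rot": TCP orientation; "ft_force": force on the tool from outside, world axes, zero at the start; "moment": the same for the moment, N m; "opening": opening from 0.0 (shut) to 1.0 (fully open).
Only numpy, scipy, OpenCV 4.12 (cv2) and the standard library are available. Lean on these libraries where they do the work, as an engineer would, in place of code of your own. Each camera call takes 0.05 s, during which the arm holds its last target.

TASK

Of the two grey artefact cases, take the one that holds the gold wreath: flip up its stay (the steel bar with the red grip), then bring its open lid forward so that it comes to rest on the stay, propped half-open over the gold. Leave the lid and stay of the case with the silver coins as they are.

Things in the scene. Friction and masses are not known exactly. Their poses are not given: they have to be found in the camera images.
- gold_case: Fixed grey open case with a gold leaf wreath on a dark board inside: 240 (x) x 220 (y) x 80 mm high, walls 6 mm. Origin: centre of its underside; z up, +x to the lid's hinge side (away from the robot, give or take yaw), y along both hinge axes. Foam floor and board: up to 26 mm above the table. Lid hinge line: far rim, x = 120, z = 80 mm. Stay pivot: x = -30, y = 55, z = 70 mm.
- gold_lid (a joint): Angle (rad) of its dust lid: 0 shut, 1.57 upright, 1.8 leaning back on its stop. Clear panel in a blue frame, 240 mm hinge to free edge, 220 wide, 8 thick, 0.28 kg. Damped hinge with light friction: it stands where left from 1.4 to 1.8; drawn forward below about 1.1 it sinks by itself in 3 s, onto the stay if that is up (rests at 0.68, up to 0.8 with the stay short of its stop), else shut.
- gold_lid_edge (a point): The middle of the lid's free edge, 240 mm from the hinge line and half-way through the lid's 8 mm thickness.
- gold_stay (a joint): Angle (rad) of its stay: 0 folded level, tip towards the lid's hinge (+x of the case); 1.57 upright; 1.68 at its stop, past upright. Swings about the case's y axis with a little friction: let go, it stays put above about 1.3, drops back lower down. Steel bar 8 x 8 mm, smooth black tip (radius 8 mm) 135 mm from the pivot, 70 g; pivot bracket 22 mm wide in y.
- gold_stay_grip (a point): Centre of the stay's red grip: a disc of 24 mm diameter, 14 mm thick, flat faces looking along the case's y, 85 mm from the pivot. Folded, it lies 70 mm above the table with 40 mm clear beside both flat faces. Pinched on them from above, it can be carried along its arc with the tool kept pointing down (it turns between the fingers).
- coin_lid (a joint): Angle (rad) of the lid of the other case, alike in build, which holds silver coins. To be left as it is.
- coin_stay (a joint): Angle (rad) of the stay of the case with silver coins, 0 folded. To be left as it is.

How it is judged (in metres and radians):
On the way:
1. the gold case's stay is flipped up while its lid still stands open (stay above 1.2 rad, lid above 1.1 rad) (value of joint gold_stay above 1.2 rad and value of joint gold_lid above 1.1 rad), for 0.2 s.
At the end, for the whole second after the job is handed in: The gold case's stay is up (above 1.2 rad) and its lid rests on it, still, at 0.55 to 0.95 rad (value of joint gold_stay above 1.2 rad and value of joint gold_lid between 0.55 and 0.95 rad and velocity of joint gold_lid between -0.05 and 0.05 rad/s); the robot touches nothing.
It fails at once if the lid of the coin case is drawn forward (below 1.5 rad; it starts at 1.6 to 1.77) (value of joint coin_lid below 1.5 rad).
It fails at once if the stay of the coin case is lifted by more than 0.2 rad (value of joint coin_stay above 0.2 rad).
It also fails if it takes over 64 s, if anything falls off the work surface, if the arm or the gripper's body presses on something with over 40 N, if the wrist force passes 120 N, or if a joint passes its speed limit or range.

## Working session

There is one attempt and no reset: what is moved stays moved. The work goes in short steps, Python scripts to look and compute and a tool call to move; the robot and the scene stay as the last step left them, time stands still between calls to the robot, and variables do not carry over. Pictures are saved under pics/ and viewed, and the job is handed in when it is done.

Besides the shell and the picture viewer there is one more tool, called after "Emit:" as name(argument=value, ...), one argument or row to a line, values as JSON. jog_arm: Moves the arm, as the interface text tells. Its arguments: {"type":"object","properties":{"series":{"type":"array"}},"required":["series"]}

```bash
mkdir -p pics; ls
python3 - <<'E'
from cell import env
import cv2
for n in ("scene","top"):
    cv2.imwrite(f"pics/{n}0.png",env.read_camera(n)[:,:,::-1])
    i=env.camera_info(n);print(n,i)
print(env.camera_info("wrist"));print(env.state())
E
```

```text
pics
scene {'camera_matrix': array([[507.8187052 ,   0.        , 284.61823012],
       [  0.        , 507.8187052 , 214.03301355],
       [  0.        ,   0.        ,   1.        ]]), 'R': array([[ 0.78188457,  0.62335992,  0.00888465],
       [ 0.53593118, -0.66480499, -0.52039609],
       [-0.31848751,  0.41165123, -0.85387878]]), 't': array([-381.10083406, -213.675848  , 1339.48659557])}
top {'camera_matrix': array([[421.71951447,   0.        , 281.06434129],
       [  0.        , 421.71951447, 209.09831423],
       [  0.        ,   0.        ,   1.        ]]), 'R': array([[ 0.03898456, -0.99923843,  0.00166517],
       [-0.9791528 , -0.03853329, -0.19943664],
       [ 0.19934892,  0.0061445 , -0.97990931]]), 't': array([ -4.20833255, 508.04915821, 757.96451685])}
{'camera_matrix': array([[310.71002111,   0.        , 277.3053028 ],
       [  0.        , 310.71002111, 212.37218488],
       [  0.        ,   0.        ,   1.        ]]), 'mount': array([[ 9.99999821e-01,  5.07986445e-04,  3.16430641e-04,
        -4.62010149e-01],
       [-1.72289884e-04, -2.61991140e-01,  9.65070263e-
[... 152 characters left out ...]
+00,  0.00000000e+00,
         1.00000000e+00]])}
{'t': 0.1, 'joints': array([-1.44060315e+00,  4.91502045e-01,  1.55935865e+00,  5.04133564e-06,
        1.09170957e+00, -1.05612017e-01]), 'qvel': array([-0.00013479, -0.00218917, -0.00139885, -0.00140778,  0.00126385,
        0.00044582]), 'tau': array([ 3.05284935e-03, -6.13623118e+01, -2.58604628e+01,  6.94465125e-02,
        4.70088248e-02, -6.90808383e-05]), 'eef_pos': array([ 146.00401927, -607.4844154 ,  199.62875809]), 'tcp_rot': array([-1.57068882e+00,  9.71694781e-04, -1.33499341e+00]), 'ft_force': array([-0.16302764,  0.20728608, -0.0132887 ]), 'moment': array([-0.02054711, -0.002375  ,  0.01128107]), 'opening': 1.0005349502835554}
```

View pics/scene0.png

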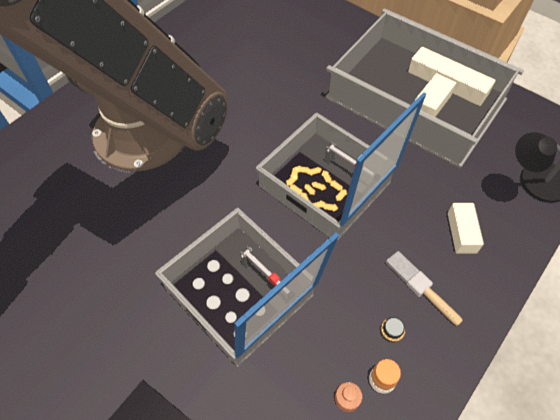

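View pics/top0.png

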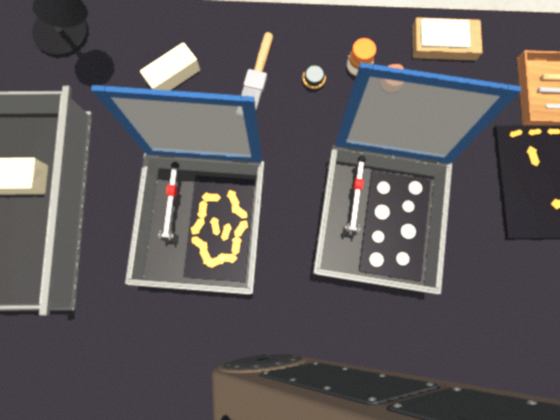

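The gold case is the left one in the top view, at about (195,225), with its red grip near (171,190). The coin case is at about (385,220). I'll enlarge the gold case.

```bash
cat > h.py <<'E'
import numpy as np,cv2
from cell import env
def ray(n,uv):
    i=env.camera_info(n);d=i["R"].T@np.linalg.inv(i["camera_matrix"])@np.array([*uv,1.]);return -i["R"].T@i["t"],d
def onz(n,uv,z):
    o,d=ray(n,uv);return o+d*(z-o[2])/d[2]
def two(a,b):
    o1,d1=ray(*a);o2,d2=ray(*b);s=np.linalg.lstsq(np.c_[d1,-d2],o2-o1,rcond=None)[0]
    p,q=o1+d1*s[0],o2+d2*s[1];return (p+q)/2,np.linalg.norm(p-q)
def proj(n,X):
    i=env.camera_info(n);c=i["camera_matrix"]@(i["R"]@np.array(X,float)+i["t"]);return c[:2]/c[2]
E
python3 - <<'E'
from h import *
a=cv2.imread("pics/top0.png")[60:310,90:280];cv2.imwrite("pics/topc.png",cv2.resize(a,(600,int(250*600/190)),interpolation=3)[:790]) if 0 else cv2.imwrite("pics/topc.png",cv2.resize(a,None,fx=2.4*1.,fy=2.4,interpolation=2))
b=cv2.imread("pics/scene0.png")[90:240,250:430];cv2.imwrite("pics/scenec.png",cv2.resize(b,None,fx=4,fy=4,interpolation=2))
for n in("top","scene"):
    im=cv2.imread(f"pics/{n}0.png").astype(int);B,G,R=im[...,0],im[...,1],im[...,2]
    m=((R>130)&(G<70)&(B<70)).astype(np.uint8)
    k,l,s,c=cv2.connectedComponentsWithStats(m)
    print(n,[(s[j].tolist(),c[j].round(1)) for j in range(1,k) if s[j,4]>8])
E
```

```text
top [([354, 178, 4, 11, 21], array([354.8, 183.9])), ([173, 186, 3, 11, 25], array([174.2, 191. ]))]
scene [([268, 277, 8, 8, 27], array([271.4, 280.8]))]
```

View pics/topc.png

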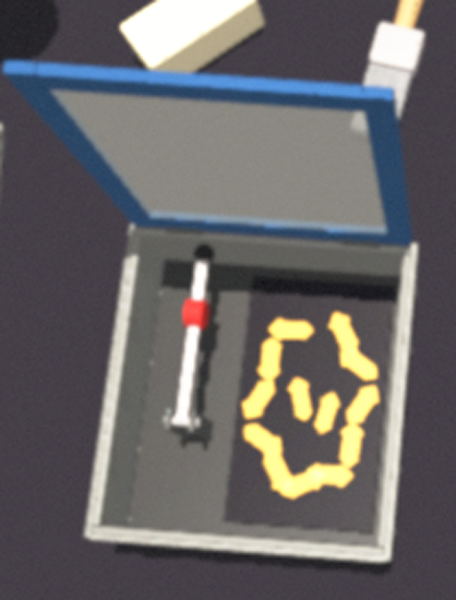

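View pics/scenec.png

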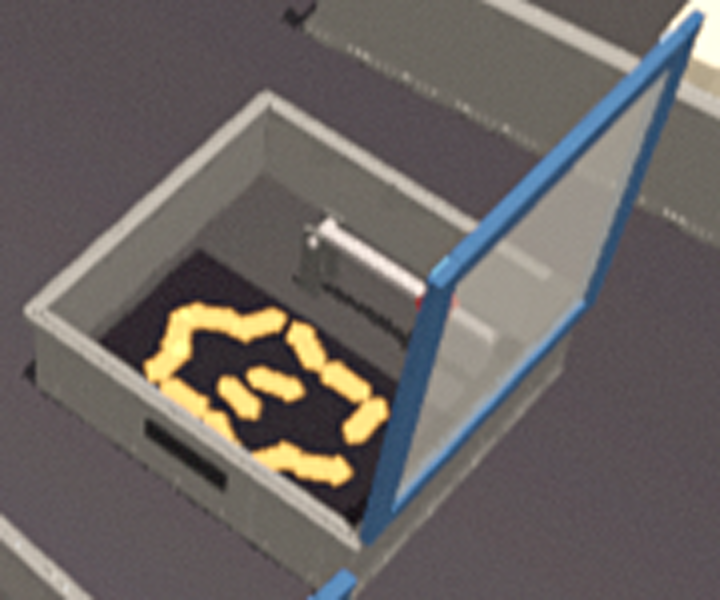

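Run:
```python
from h import *
c=[(125.8,282.5),(252.1,292.5),(263.3,161.3),(144.6,155)]
P=np.array([onz("top",x,80) for x in c]);print(P.round(1))
L=lambda i,j:np.linalg.norm(P[i]-P[j]).round(1)
print("near w",L(0,1),"sides",L(1,2),L(0,3),"far",L(2,3))
s=(P[2]-P[1]+P[3]-P[0]);w=P[0]-P[1]+P[3]-P[2]
print("yaw",np.arctan2(s[1],s[0]),np.arctan2(-w[0],w[1]))
yaw=(np.arctan2(s[1],s[0])*240+np.arctan2(-w[0],w[1])*220)/460
ex=np.array([np.cos(yaw),np.sin(yaw),0]);ey=np.array([-ex[1],ex[0],0]);ez=np.array([0,0,1])
C=P.mean(0);C[2]=0;print("centre",C,yaw)
# scene corners
q=[(266,93),(28,312),(360,548)]
for (u,v) in q:print("scene",onz("scene",(250+u/4,90+v/4),80).round(1))
g=onz("top",(171.3,190.4),76);print("grip",g,"pred",C+55*ex+55*ey+70*ez)
print("pivot seen",onz("top",(90+183/2.4,60+418/2.4),74),C-30*ex+55*ey)
# lid free edge corners
for uv in [(92,87.5),(254.6,98.8)]:
    o,d=ray("top",uv)
    for a in (1.5,1.6,1.7,1.8):
        z=80+240*np.sin(a);X=o+d*(z-o[2])/d[2]-C;print(a,(X@ex).round(),(X@ey).round(),"want x",(120+240*np.cos(a)).round())
```

```text
[[357.5 287.2  80. ]
 [348.8  61.   80. ]
 [592.9  52.7  80. ]
 [596.5 278.3  80. ]]
near w 226.3 sides 244.2 239.1 far 225.7
yaw -0.035575173303191425 -0.027151471121233135
centre [473.90310776 169.80667112   0.        ] -0.03154644617268963
scene [360.2 286.8  80. ]
scene [354.   62.8  80. ]
scene [596.8  54.7  80. ]
grip [530.4284507  222.54184611  76.        ] pred [530.6105094  223.04453922  70.        ]
pivot seen [447.82865327 224.84185351  74.        ] [445.65280097 225.72554241   0.        ]
1.5 133.0 110.0 want x 137.0
1.6 133.0 109.0 want x 113.0
1.7 134.0 110.0 want x 89.0
1.8 136.0 113.0 want x 65.0
1.5 132.0 -110.0 want x 137.0
1.6 132.0 -110.0 want x 113.0
1.7 133.0 -110.0 want x 89.0
1.8 135.0 -110.0 want x 65.0
```

Emit:
jog_arm(
  series=[
    {"dz": 0.05, "rz": 8, "gripper": 0.42},
    {"dz": 0.05, "rz": 8},
    {"dz": 0.05, "rz": 8},
    {"dx": 0.028, "dy": 0.04, "rz": 8},
    {"dx": 0.028, "dy": 0.04, "rz": 8},
    {"dx": 0.028, "dy": 0.04, "rz": 8},
    {"dx": 0.028, "dy": 0.04, "rz": 8},
    {"dx": 0.028, "dy": 0.04, "rz": 8},
    {"dx": 0.028, "dy": 0.04, "rz": 8},
    {"dx": 0.028, "dy": 0.04, "rz": 8},
    {"dx": 0.028, "dy": 0.04, "rz": 8},
    {"dx": 0.028, "dy": 0.04, "rz": 8},
  ],
)

```text
$.series[0]: bad value
```

Emit:
jog_arm(
  series=[
    {"dx": 0.0, "dy": 0.0, "dz": 0.045, "rx": 0.0, "ry": 0.0, "rz": 8.0, "gripper": 0.42},
  ],
)

```text
t: 0.2
eef_pos: [145.7, -605.6, 240.2]
tcp_rot: [-1.568, 0.01, -1.195]
ft_force: [0.0, -0.8, -0.2]
opening: 0.962
```

Emit:
jog_arm(
  series=[
    {"dx": 0, "dy": 0, "dz": 0.05, "rx": 0, "ry": 0, "rz": 8, "gripper": 0.42},
    {"dx": 0, "dy": 0, "dz": 0.05, "rx": 0, "ry": 0, "rz": 8, "gripper": 0.42},
    {"dx": 0.028, "dy": 0.04, "dz": 0.005, "rx": 0, "ry": 0, "rz": 8, "gripper": 0.42},
    {"dx": 0.028, "dy": 0.04, "dz": 0, "rx": 0, "ry": 0, "rz": 8, "gripper": 0.42},
    {"dx": 0.028, "dy": 0.04, "dz": 0, "rx": 0, "ry": 0, "rz": 8, "gripper": 0.42},
    {"dx": 0.028, "dy": 0.04, "dz": 0, "rx": 0, "ry": 0, "rz": 8, "gripper": 0.42},
    {"dx": 0.028, "dy": 0.04, "dz": 0, "rx": 0, "ry": 0, "rz": 8, "gripper": 0.42},
    {"dx": 0.028, "dy": 0.04, "dz": 0, "rx": 0, "ry": 0, "rz": 8, "gripper": 0.42},
    {"dx": 0.028, "dy": 0.04, "dz": 0, "rx": 0, "ry": 0, "rz": 8, "gripper": 0.42},
    {"dx": 0.028, "dy": 0.04, "dz": 0, "rx": 0, "ry": 0, "rz": 8, "gripper": 0.42},
    {"dx": 0.028, "dy": 0.04, "dz": 0, "rx": 0, "ry": 0, "rz": 8, "gripper": 0.42},
  ],
)

```text
t: 1.3
eef_pos: [398.7, -245.8, 350.1]
tcp_rot: [-1.571, -0.0, 0.346]
ft_force: [1.7, -0.1, -0.2]
opening: 0.418
```

Emit:
jog_arm(
  series=[
    {"dx": 0.013, "dy": 0.046, "dz": 0, "rx": 0, "ry": 0, "rz": 6.8, "gripper": 0.42},
    {"dx": 0.013, "dy": 0.047, "dz": 0, "rx": 0, "ry": 0, "rz": 6.8, "gripper": 0.42},
    {"dx": 0.013, "dy": 0.047, "dz": 0, "rx": 0, "ry": 0, "rz": 6.8, "gripper": 0.42},
    {"dx": 0.013, "dy": 0.047, "dz": 0, "rx": 0, "ry": 0, "rz": 6.8, "gripper": 0.42},
    {"dx": 0.013, "dy": 0.047, "dz": 0, "rx": 0, "ry": 0, "rz": 6.8, "gripper": 0.42},
    {"dx": 0.013, "dy": 0.047, "dz": 0, "rx": 0, "ry": 0, "rz": 6.8, "gripper": 0.42},
    {"dx": 0.013, "dy": 0.047, "dz": 0, "rx": 0, "ry": 0, "rz": 6.8, "gripper": 0.42},
    {"dx": 0.013, "dy": 0.047, "dz": 0, "rx": 0, "ry": 0, "rz": 6.8, "gripper": 0.42},
    {"dx": 0.013, "dy": 0.047, "dz": 0, "rx": 0, "ry": 0, "rz": 6.8, "gripper": 0.42},
    {"dx": 0.013, "dy": 0.047, "dz": 0, "rx": 0, "ry": 0, "rz": 7.2, "gripper": 0.42},
    {"dx": 0, "dy": 0, "dz": 0, "rx": 0, "ry": 0, "rz": 0, "gripper": 0.42},
  ],
)

```text
t: 2.4
eef_pos: [528.4, 225.7, 348.9]
tcp_rot: [-1.569, -0.0, 1.543]
ft_force: [-0.3, -0.5, 0.2]
opening: 0.42
```

Run:
```python
from h import *
s=env.state();print(s["eef_pos"],s["tcp_rot"],s["joints"])
for n in ("scene","wrist"): cv2.imwrite(f"pics/{n}1.png",env.read_camera(n)[:,:,::-1])
```

```text
[528.38757008 225.71819566 348.87213609] [-1.56931265e+00 -4.83111308e-04  1.54260766e+00] [ 2.88310768e-01  3.04705141e-01  1.45934505e+00  9.38134260e-04
  1.37880216e+00 -1.25447684e+00]
```

View pics/scene1.png

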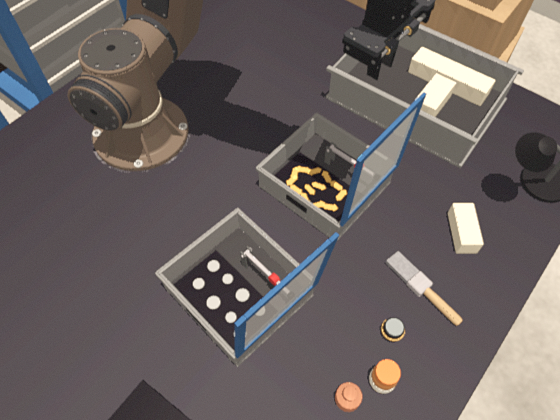

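View pics/wrist1.png

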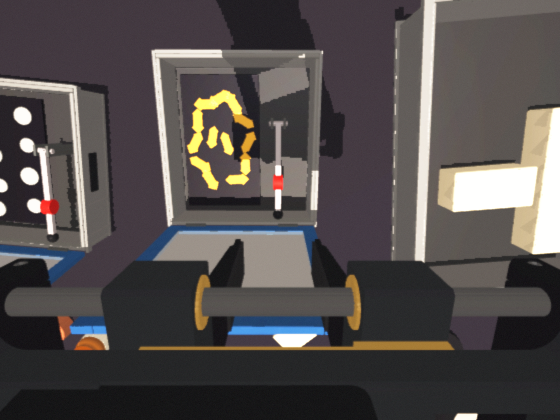

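The wrist view shows the gold stay's grip at about (278,182), between the finger columns. I'll check it against the earlier estimate.

```bash
cat >> h.py <<'E'
from scipy.spatial.transform import Rotation as Ro
def wray(uv,pos,rot):
    i=env.camera_info("wrist");M=i["mount"];R=Ro.from_euler("xyz",rot).as_matrix()
    d=M[:3,:3]@np.linalg.inv(i["camera_matrix"])@np.array([*uv,1.]);return R@M[:3,3]+pos,R@d
def won(uv,pos,rot,z):
    o,d=wray(uv,pos,rot);return o+d*(z-o[2])/d[2]
E
python3 - <<'E'
from h import *
s=env.state()
im=cv2.imread("pics/wrist1.png").astype(int);B,G,R=im[...,0],im[...,1],im[...,2]
m=((R>110)&(G<50)&(B<50)).astype(np.uint8)
k,l,st,c=cv2.connectedComponentsWithStats(m)
for j in range(1,k):
    if st[j,4]>20: print(st[j],c[j],won(c[j],s["eef_pos"],s["tcp_rot"],74))
for p in ((157,56),(321,55),(316,222),(168,226)):print(won(p,s["eef_pos"],s["tcp_rot"],80))
print("pivot",won((278,123),s["eef_pos"],s["tcp_rot"],74))
E
```

```text
[ 41 200  18  14 144] [ 51.60416667 205.67361111] [ 556.62340317 -123.5693048    74.        ]
[355.94678647  67.75607433  80.        ]
[362.35707816 286.41337477  80.        ]
[594.7813366 279.2412643  80.       ]
[593.35775529  52.31957862  80.        ]
pivot [447.32962822 226.17733638  74.        ]
```

Run:
```python
from h import *
s=env.state()
im=cv2.imread("pics/wrist1.png").astype(int);B,G,R=im[...,0],im[...,1],im[...,2]
m=((R>70)&(R>2.5*G)&(B<60)).astype(np.uint8);m[:,:250]=0;m[230:]=0;m[:,300:]=0
k,l,st,c=cv2.connectedComponentsWithStats(m)
for j in range(1,k):
    if st[j,4]>20: print(st[j],c[j],won(c[j],s["eef_pos"],s["tcp_rot"],76))
```

```text
[274 175   9   7  41] [277.82926829 178.04878049] [525.85523929 223.23839099  76.        ]
[274 185   8   4  23] [277.17391304 186.56521739] [538.62401935 221.81983667  76.        ]
```

Emit:
jog_arm(
  series=[
    {"dx": 0.003, "dy": -0.0025, "dz": -0.04, "rx": 0, "ry": 0, "rz": 0, "gripper": 0.42},
    {"dx": 0, "dy": 0, "dz": -0.05, "rx": 0, "ry": 0, "rz": 0, "gripper": 0.42},
    {"dx": 0, "dy": 0, "dz": -0.05, "rx": 0, "ry": 0, "rz": 0, "gripper": 0.42},
    {"dx": 0, "dy": 0, "dz": -0.04, "rx": 0, "ry": 0, "rz": 0, "gripper": 0.42},
    {"dx": 0, "dy": 0, "dz": 0, "rx": 0, "ry": 0, "rz": 0, "gripper": 0.42},
    {"dx": 0, "dy": 0, "dz": 0, "rx": 0, "ry": 0, "rz": 0, "gripper": 0.42},
  ],
)

```text
t: 3.1
eef_pos: [531.5, 217.9, 171.3]
tcp_rot: [-1.571, -0.0, 1.533]
ft_force: [1.2, -0.4, -0.4]
opening: 0.419
```

Emit:
jog_arm(
  series=[
    {"dx": 0, "dy": 0.005, "dz": -0.03, "rx": 0, "ry": 0, "rz": 0.3, "gripper": 0.42},
    {"dx": 0, "dy": 0, "dz": -0.03, "rx": 0, "ry": 0, "rz": 0, "gripper": 0.42},
    {"dx": 0, "dy": 0, "dz": -0.025, "rx": 0, "ry": 0, "rz": 0, "gripper": 0.42},
    {"dx": 0, "dy": 0, "dz": -0.015, "rx": 0, "ry": 0, "rz": 0, "gripper": 0.42},
    {"dx": 0, "dy": 0, "dz": 0, "rx": 0, "ry": 0, "rz": 0, "gripper": 0.42},
    {"dx": 0, "dy": 0, "dz": 0, "rx": 0, "ry": 0, "rz": 0, "gripper": 0.42},
  ],
)

```text
t: 3.7
eef_pos: [532.3, 223.9, 72.4]
tcp_rot: [-1.574, -0.001, 1.539]
ft_force: [-0.0, 0.0, -0.0]
opening: 0.417
```

Run:
```python
from h import *
s=env.state();print(s["eef_pos"],s["tcp_rot"],s["ft_force"])
a=env.read_camera("wrist")[:,:,::-1];cv2.imwrite("pics/wrist2.png",a)
```

```text
[532.33015365 223.85330494  72.41569576] [-1.57370676e+00 -1.02471104e-03  1.53899696e+00] [-0.01116529  0.0349631  -0.00327139]
```

View pics/wrist2.png

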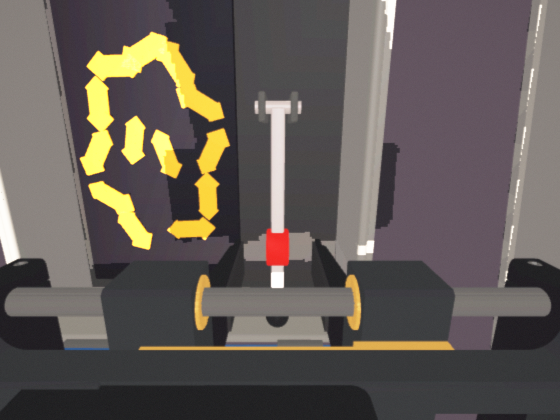

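The grip at (277,247) is centred between the fingers. I'll check its x and then close.

Run:
```python
from h import *
s=env.state();p,r=s["eef_pos"],s["tcp_rot"]
for z in (70,76):print(won((277.5,247),p,r,z))
print("pivot axle",won((278,106),p,r,70), "tip",won((277.5,316),p,r,72))
print("rim grip ends",won((277.5,229),p,r,76),won((277.5,265),p,r,76))
```

```text
[533.02746613 224.58830378  70.        ]
[530.63193643 224.65246677  76.        ]
pivot axle [446.83697963 227.54085778  70.        ] tip [582.52424705 223.05360149  72.        ]
rim grip ends [518.80033629 225.01852558  76.        ] [542.85995814 224.27414305  76.        ]
```

Emit:
jog_arm(
  series=[
    {"dx": 0, "dy": 0, "dz": -0.002, "rx": 0, "ry": 0, "rz": 0, "gripper": 0},
    {"dx": 0, "dy": 0, "dz": 0, "rx": 0, "ry": 0, "rz": 0, "gripper": 0},
    {"dx": 0, "dy": 0, "dz": 0, "rx": 0, "ry": 0, "rz": 0, "gripper": 0},
    {"dx": 0, "dy": 0, "dz": 0, "rx": 0, "ry": 0, "rz": 0, "gripper": 0},
  ],
)

```text
t: 4.15
eef_pos: [531.1, 223.8, 68.4]
tcp_rot: [-1.571, -0.0, 1.54]
ft_force: [0.2, 0.6, 0.1]
opening: 0.138
```

Emit:
jog_arm(
  series=[
    {"dx": -0.0004, "dy": 0, "dz": 0.0085, "rx": 0, "ry": 0, "rz": 0, "gripper": 0},
    {"dx": -0.0013, "dy": 0, "dz": 0.0084, "rx": 0, "ry": 0, "rz": 0, "gripper": 0},
    {"dx": -0.0021, "dy": 0.0001, "dz": 0.0082, "rx": 0, "ry": 0, "rz": 0, "gripper": 0},
    {"dx": -0.0029, "dy": 0.0001, "dz": 0.008, "rx": 0, "ry": 0, "rz": 0, "gripper": 0},
    {"dx": -0.0037, "dy": 0.0001, "dz": 0.0077, "rx": 0, "ry": 0, "rz": 0, "gripper": 0},
    {"dx": -0.0044, "dy": 0.0001, "dz": 0.0072, "rx": 0, "ry": 0, "rz": 0, "gripper": 0},
    {"dx": -0.0051, "dy": 0.0002, "dz": 0.0068, "rx": 0, "ry": 0, "rz": 0, "gripper": 0},
    {"dx": -0.0058, "dy": 0.0002, "dz": 0.0062, "rx": 0, "ry": 0, "rz": 0, "gripper": 0},
    {"dx": 0, "dy": 0, "dz": 0, "rx": 0, "ry": 0, "rz": 0, "gripper": 0},
  ],
)

```text
t: 5.05
eef_pos: [504.8, 224.7, 130.1]
tcp_rot: [-1.572, -0.0, 1.54]
ft_force: [0.1, 0.1, -0.1]
opening: 0.009
```

Run:
```python
from h import *
s=env.state();print(s["eef_pos"],s["tcp_rot"],s["ft_force"])
a=env.read_camera("wrist")[:,:,::-1];cv2.imwrite("pics/wrist3.png",a)
```

```text
[504.82790919 224.73925078 130.05908281] [-1.57158698e+00 -3.97925212e-04  1.53990535e+00] [ 0.07979159  0.11215444 -0.08783617]
```

View pics/wrist3.png

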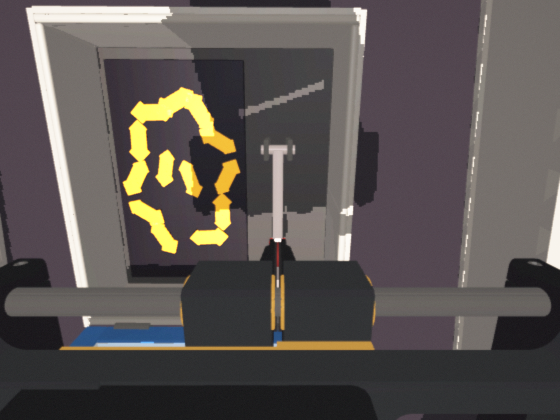

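The opening reads 0.009, so the grip was lost because I lifted before the fingers had firmly closed. I'll reopen and look again.

Emit:
jog_arm(
  series=[
    {"dx": 0, "dy": 0, "dz": 0.02, "rx": 0, "ry": 0, "rz": 0, "gripper": 0.42},
    {"dx": 0, "dy": 0, "dz": 0.02, "rx": 0, "ry": 0, "rz": 0, "gripper": 0.42},
    {"dx": 0, "dy": 0, "dz": 0, "rx": 0, "ry": 0, "rz": 0, "gripper": 0.42},
    {"dx": 0, "dy": 0, "dz": 0, "rx": 0, "ry": 0, "rz": 0, "gripper": 0.42},
    {"dx": 0, "dy": 0, "dz": 0, "rx": 0, "ry": 0, "rz": 0, "gripper": 0.42},
  ],
)

```text
t: 5.6
eef_pos: [504.9, 224.4, 168.1]
tcp_rot: [-1.569, 0.0, 1.539]
ft_force: [0.0, -0.0, 0.2]
opening: 0.37
```

Run:
```python
from h import *
s=env.state();print(s["eef_pos"],s["tcp_rot"],s["ft_force"],s["opening"])
a=env.read_camera("wrist")[:,:,::-1];cv2.imwrite("pics/wrist4.png",a)
p,r=s["eef_pos"],s["tcp_rot"]
a=a.astype(int);B,G,R=a[...,0],a[...,1],a[...,2]
m=((R>70)&(R>2.5*G)&(B<60)).astype(np.uint8);m[:,:250]=0;m[:,300:]=0
ys,xs=np.nonzero(m);print(xs.min(),xs.max(),ys.min(),ys.max());c=(xs.mean(),(ys.min()+ys.max())/2);print(c,won(c,p,r,70),won(c,p,r,76))
```

```text
[504.91669198 224.41494594 168.10151073] [-1.56931030e+00  4.23345974e-04  1.53949455e+00] [ 0.02921347 -0.04257589  0.16953439] 0.3697916849246769
271 285 225 249
(np.float64(277.5853658536585), np.float64(237.0)) [532.95754033 224.33223788  70.        ] [530.81342148 224.39546745  76.        ]
```

View pics/wrist4.png

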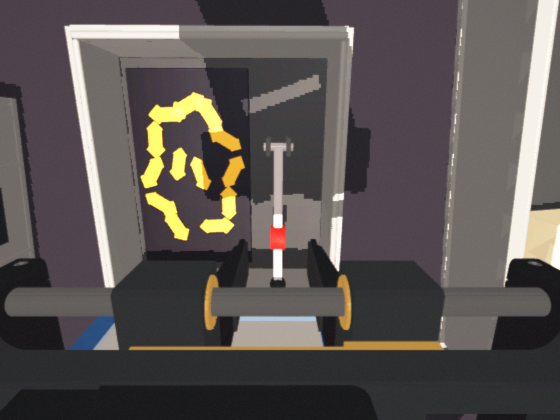

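The stay is still folded, with its grip at (277,237). I'll retry with a longer close.

Emit:
jog_arm(
  series=[
    {"dx": 0.0265, "dy": 0, "dz": -0.01, "rx": 0, "ry": 0, "rz": 0, "gripper": 0.42},
    {"dx": 0, "dy": 0, "dz": -0.03, "rx": 0, "ry": 0, "rz": 0, "gripper": 0.42},
    {"dx": 0, "dy": 0, "dz": -0.03, "rx": 0, "ry": 0, "rz": 0, "gripper": 0.42},
    {"dx": 0, "dy": 0, "dz": -0.02, "rx": 0, "ry": 0, "rz": 0, "gripper": 0.42},
    {"dx": 0, "dy": 0, "dz": -0.012, "rx": 0, "ry": 0, "rz": 0, "gripper": 0.42},
    {"dx": 0, "dy": 0, "dz": 0, "rx": 0, "ry": 0, "rz": 0, "gripper": 0.42},
    {"dx": 0, "dy": 0, "dz": 0, "rx": 0, "ry": 0, "rz": 0, "gripper": 0},
    {"dx": 0, "dy": 0, "dz": 0, "rx": 0, "ry": 0, "rz": 0, "gripper": 0},
    {"dx": 0, "dy": 0, "dz": 0, "rx": 0, "ry": 0, "rz": 0, "gripper": 0},
    {"dx": 0, "dy": 0, "dz": 0, "rx": 0, "ry": 0, "rz": 0, "gripper": 0},
    {"dx": 0, "dy": 0, "dz": 0, "rx": 0, "ry": 0, "rz": 0, "gripper": 0},
    {"dx": 0, "dy": 0, "dz": 0, "rx": 0, "ry": 0, "rz": 0, "gripper": 0},
  ],
)

```text
t: 6.85
eef_pos: [532.1, 224.7, 67.7]
tcp_rot: [-1.572, -0.0, 1.54]
ft_force: [-0.1, 0.5, 3.8]
opening: 0.011
```

Emit:
jog_arm(
  series=[
    {"dx": 0, "dy": 0, "dz": 0, "rx": 0, "ry": 0, "rz": 0, "gripper": 0},
    {"dx": 0, "dy": 0, "dz": 0, "rx": 0, "ry": 0, "rz": 0, "gripper": 0},
    {"dx": 0, "dy": 0, "dz": 0, "rx": 0, "ry": 0, "rz": 0, "gripper": 0},
    {"dx": 0, "dy": 0, "dz": 0, "rx": 0, "ry": 0, "rz": 0, "gripper": 0},
  ],
)

```text
t: 7.25
eef_pos: [532.1, 224.7, 67.6]
tcp_rot: [-1.572, -0.0, 1.54]
ft_force: [-0.1, -0.2, 6.3]
opening: 0.006
```

Run:
```python
from h import *
s=env.state();print(s["eef_pos"],s["ft_force"],s["moment"])
for n in("wrist","top","scene"):
  a=env.read_camera(n)[:,:,::-1]
  if n=="scene":a=cv2.resize(a[60:240,230:450],None,fx=3,fy=3)
  if n=="top":a=cv2.resize(a[60:310,90:280],None,fx=2.4,fy=2.4)
  cv2.imwrite(f"pics/{n}5.png",a)
```

```text
[532.11902972 224.68969774  67.58468267] [-0.14173729 -0.19166405  6.28642741] [ 0.08557959 -0.09257388  0.00499262]
```

View pics/wrist5.png

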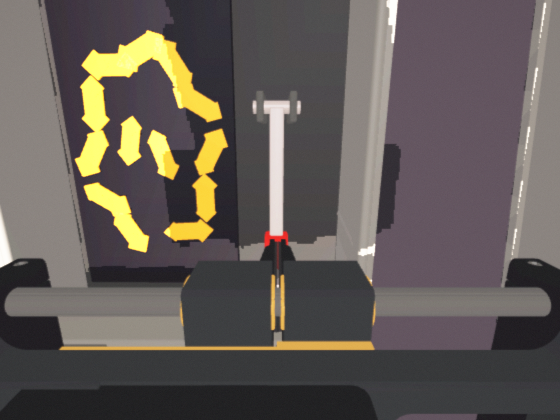

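View pics/scene5.png

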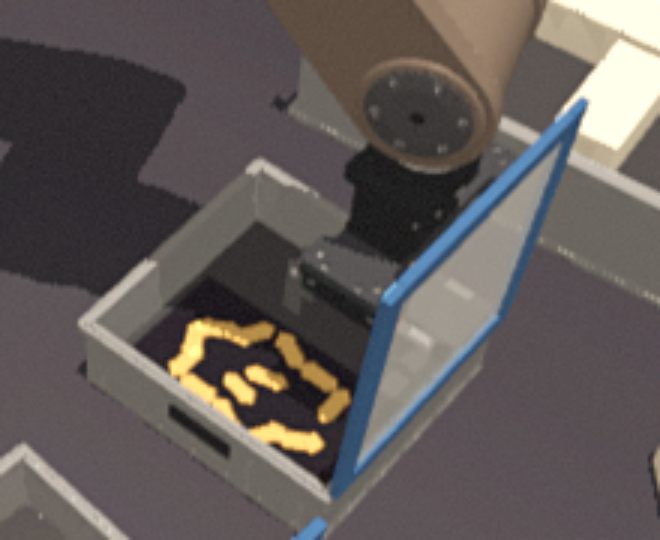

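View pics/top5.png

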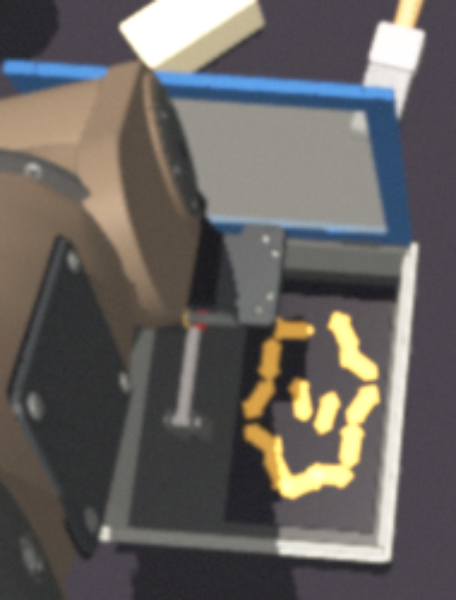

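```bash
python3 - <<'E'
from h import *
i=env.camera_info("wrist");M=i["mount"];K=i["camera_matrix"]
def pt(p):
    c=M[:3,:3].T@(np.array(p,float)-M[:3,3]);u=K@c;return (u[:2]/u[2]).round(1)
for y in (-30,-8,0,11,25,40):
  print("tool y",y,[pt((0,y,z)) for z in (10,0,-10)])
print("finger tips x=20",pt((20,11,10)),pt((20,11,-10)))
print("zaxis", Ro.from_euler("xyz",env.state()["tcp_rot"]).as_matrix())
E
python3 -c "
import cv2
a=cv2.imread('pics/wrist5.png')[90:350,180:380];cv2.imwrite('pics/w5c.png',cv2.resize(a,None,fx=2.3,fy=2.3,interpolation=2))
a=cv2.imread('pics/wrist2.png')[90:350,180:380];cv2.imwrite('pics/w2c.png',cv2.resize(a,None,fx=2.3,fy=2.3,interpolation=2))"
```

```text
tool y -30 [array([276.3, 250.8]), array([276.3, 267.9]), array([276.3, 284.6])]
tool y -8 [array([276.4, 236.9]), array([276.4, 252.3]), array([276.4, 267.3])]
tool y 0 [array([276.4, 232.6]), array([276.4, 247.4]), array([276.4, 261.9])]
tool y 11 [array([276.5, 227.2]), array([276.5, 241.4]), array([276.5, 255.2])]
tool y 25 [array([276.5, 221. ]), array([276.5, 234.4]), array([276.5, 247.5])]
tool y 40 [array([276.6, 215.3]), array([276.6, 227.9]), array([276.6, 240.3])]
finger tips x=20 [306.7 227.2] [305.9 255.2]
zaxis [[ 3.12045905e-02  8.64419735e-04 -9.99512644e-01]
 [ 9.99512955e-01  3.28998691e-04  3.12048847e-02]
 [ 3.55812470e-04 -9.99999572e-01 -8.53732454e-04]]
```

View pics/w5c.png

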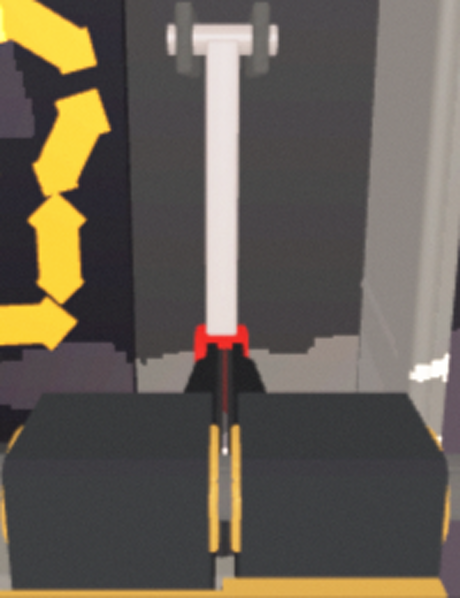

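View pics/w2c.png

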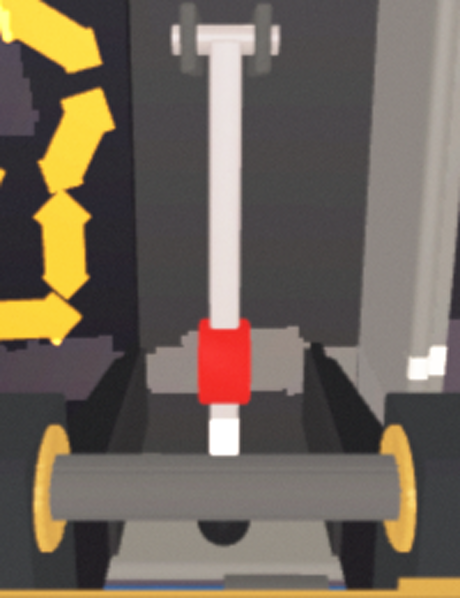

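The fingers shut completely with a 6 N upward force. The images suggest the fingertips ended on top of the disc, around z = 82, so they sit higher than the TCP reading implies. I'll reopen, go about 20 mm lower (still above the board on either reading), and look before closing.

Emit:
jog_arm(
  series=[
    {"dx": 0, "dy": 0, "dz": 0.03, "rx": 0, "ry": 0, "rz": 0, "gripper": 0.42},
    {"dx": 0, "dy": 0, "dz": 0, "rx": 0, "ry": 0, "rz": 0, "gripper": 0.42},
    {"dx": 0, "dy": 0, "dz": 0, "rx": 0, "ry": 0, "rz": 0, "gripper": 0.42},
    {"dx": 0, "dy": 0, "dz": 0, "rx": 0, "ry": 0, "rz": 0, "gripper": 0.42},
    {"dx": 0, "dy": 0, "dz": 0, "rx": 0, "ry": 0, "rz": 0, "gripper": 0.42},
    {"dx": 0, "dy": 0, "dz": 0, "rx": 0, "ry": 0, "rz": 0, "gripper": 0.42},
    {"dx": 0, "dy": 0, "dz": -0.025, "rx": 0, "ry": 0, "rz": 0, "gripper": 0.42},
    {"dx": 0, "dy": 0, "dz": 0, "rx": 0, "ry": 0, "rz": 0, "gripper": 0.42},
  ],
)

```text
t: 8.2
eef_pos: [530.5, 224.2, 69.9]
tcp_rot: [-1.567, 0.001, 1.539]
ft_force: [-0.5, 0.9, 0.2]
opening: 0.42
```

Run:
```python
from h import *
s=env.state();print(s["eef_pos"],s["ft_force"],s["moment"],s["opening"])
a=env.read_camera("wrist")[:,:,::-1]
cv2.imwrite('pics/w6c.png',cv2.resize(a[90:350,180:380],None,fx=2.3,fy=2.3,interpolation=2))
```

```text
[530.50535495 224.15974589  69.87041546] [-0.45657033  0.93552048  0.19741823] [ 0.06714536 -0.17088979 -0.01833144] 0.41977384556972724
```

View pics/w6c.png

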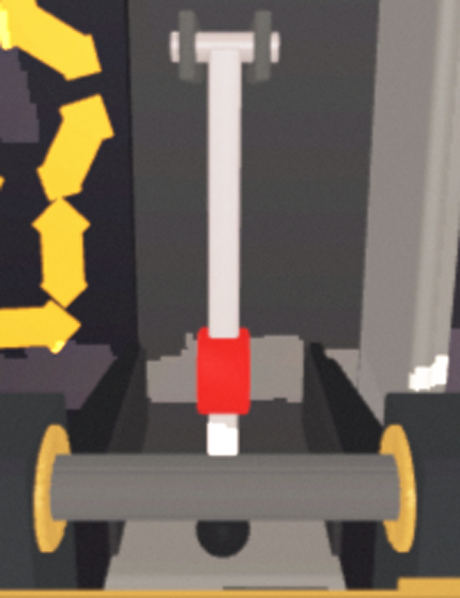

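The stay is undisturbed. I'll go down 20 mm and close.

Emit:
jog_arm(
  series=[
    {"dx": 0.001, "dy": 0, "dz": -0.01, "rx": 0, "ry": 0, "rz": 0, "gripper": 0.42},
    {"dx": 0, "dy": 0, "dz": -0.01, "rx": 0, "ry": 0, "rz": 0, "gripper": 0.42},
    {"dx": 0, "dy": 0, "dz": 0, "rx": 0, "ry": 0, "rz": 0, "gripper": 0.42},
    {"dx": 0, "dy": 0, "dz": 0, "rx": 0, "ry": 0, "rz": 0, "gripper": 0.1},
    {"dx": 0, "dy": 0, "dz": 0, "rx": 0, "ry": 0, "rz": 0, "gripper": 0.1},
    {"dx": 0, "dy": 0, "dz": 0, "rx": 0, "ry": 0, "rz": 0, "gripper": 0.1},
    {"dx": 0, "dy": 0, "dz": 0, "rx": 0, "ry": 0, "rz": 0, "gripper": 0.1},
    {"dx": 0, "dy": 0, "dz": 0, "rx": 0, "ry": 0, "rz": 0, "gripper": 0.1},
    {"dx": 0, "dy": 0, "dz": 0, "rx": 0, "ry": 0, "rz": 0, "gripper": 0.1},
  ],
)

```text
t: 9.15
eef_pos: [532.9, 223.9, 52.4]
tcp_rot: [-1.571, 0.001, 1.54]
ft_force: [0.0, -6.1, 2.8]
opening: 0.15
```

Emit:
jog_arm(
  series=[
    {"dx": 0, "dy": 0, "dz": 0, "rx": 0, "ry": 0, "rz": 0, "gripper": 0.05},
    {"dx": 0, "dy": 0, "dz": 0, "rx": 0, "ry": 0, "rz": 0, "gripper": 0.05},
  ],
)

```text
t: 9.35
eef_pos: [532.9, 223.9, 52.5]
tcp_rot: [-1.571, 0.001, 1.54]
ft_force: [0.9, -5.9, 2.9]
opening: 0.146
```

Run:
```python
from h import *
s=env.state();print(s["eef_pos"],s["ft_force"],s["moment"],s["opening"])
a=env.read_camera("wrist")[:,:,::-1]
cv2.imwrite('pics/w7c.png',cv2.resize(a[90:350,180:380],None,fx=2.3,fy=2.3,interpolation=2))
```

```text
[532.94296618 223.87388129  52.45477087] [ 0.88877203 -5.88034136  2.93699521] [-0.96493557 -0.20866916 -0.00330628] 0.14569126425626727
```

View pics/w7c.png

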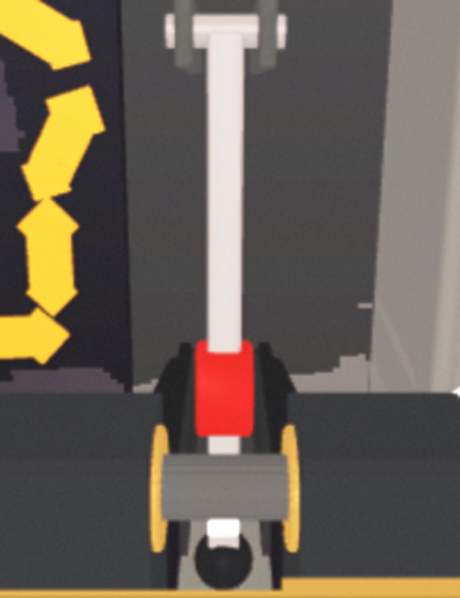

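The opening is now 0.146, about 14 mm, so the disc is pinched. I'll carry it along the arc in stages and watch the force.

Emit:
jog_arm(
  series=[
    {"dx": -0.0004, "dy": -0.001, "dz": 0.0085, "rx": 0, "ry": 0, "rz": 0, "gripper": 0},
    {"dx": -0.0013, "dy": 0, "dz": 0.0084, "rx": 0, "ry": 0, "rz": 0, "gripper": 0},
    {"dx": -0.0021, "dy": 0.0001, "dz": 0.0082, "rx": 0, "ry": 0, "rz": 0, "gripper": 0},
    {"dx": -0.0029, "dy": 0.0001, "dz": 0.008, "rx": 0, "ry": 0, "rz": 0, "gripper": 0},
    {"dx": -0.0037, "dy": 0.0001, "dz": 0.0077, "rx": 0, "ry": 0, "rz": 0, "gripper": 0},
    {"dx": -0.0044, "dy": 0.0001, "dz": 0.0072, "rx": 0, "ry": 0, "rz": 0, "gripper": 0},
  ],
)

```text
t: 10.0
eef_pos: [517.6, 224.2, 100.8]
tcp_rot: [-1.571, -0.0, 1.54]
ft_force: [-2.0, 4.0, -7.1]
opening: 0.142
```

Run:
```python
from h import *
s=env.state();print(s["eef_pos"],s["ft_force"],s["moment"],s["opening"])
a=env.read_camera("wrist")[:,:,::-1]
cv2.imwrite('pics/w8c.png',cv2.resize(a[90:350,180:380],None,fx=2.3,fy=2.3,interpolation=2))
```

```text
[517.61858621 224.15036525 100.82262569] [-2.00889698  3.99803368 -7.09219975] [ 0.86686946  0.05071519 -0.0613921 ] 0.14175595319497208
```

View pics/w8c.png

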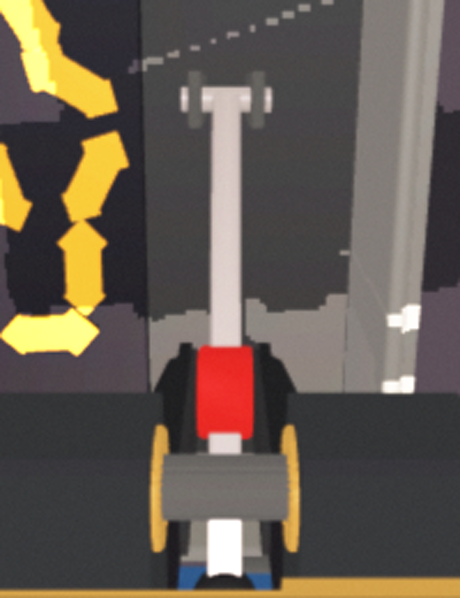

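The stay is lifting with the disc held, at about 0.6 rad. I'll continue.

Emit:
jog_arm(
  series=[
    {"dx": -0.0051, "dy": -0.0004, "dz": 0.0068, "rx": 0, "ry": 0, "rz": 0, "gripper": 0},
    {"dx": -0.0058, "dy": 0.0002, "dz": 0.0062, "rx": 0, "ry": 0, "rz": 0, "gripper": 0},
    {"dx": -0.0064, "dy": 0.0002, "dz": 0.0056, "rx": 0, "ry": 0, "rz": 0, "gripper": 0},
    {"dx": -0.0069, "dy": 0.0002, "dz": 0.0049, "rx": 0, "ry": 0, "rz": 0, "gripper": 0},
  ],
)

```text
t: 10.45
eef_pos: [494.2, 224.9, 124.6]
tcp_rot: [-1.573, -0.002, 1.54]
ft_force: [0.1, 7.4, -5.3]
opening: 0.143
```

Emit:
jog_arm(
  series=[
    {"dx": -0.0074, "dy": 0.0002, "dz": 0.0042, "rx": 0, "ry": 0, "rz": 0, "gripper": 0},
    {"dx": -0.0078, "dy": 0.0002, "dz": 0.0035, "rx": 0, "ry": 0, "rz": 0, "gripper": 0},
  ],
)

```text
t: 10.65
eef_pos: [479.6, 225.4, 132.6]
tcp_rot: [-1.575, -0.002, 1.54]
ft_force: [2.8, 8.0, -2.4]
opening: 0.143
```

Run:
```python
from h import *
s=env.state();print(s["eef_pos"],s["ft_force"],s["moment"],s["opening"])
a=env.read_camera("wrist")[:,:,::-1]
cv2.imwrite('pics/w9c.png',cv2.resize(a[90:350,180:380],None,fx=2.3,fy=2.3,interpolation=2))
```

```text
[479.59793402 225.3948732  132.63079722] [ 2.82098495  7.99948526 -2.39578804] [ 1.50526793 -0.78105795 -0.00746796] 0.14331752559365007
```

View pics/w9c.png

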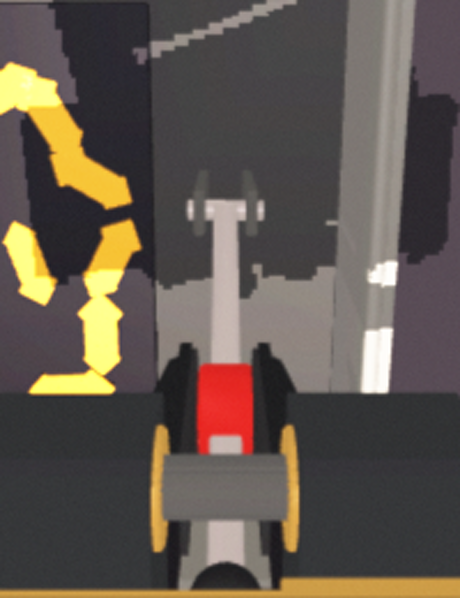

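Emit:
jog_arm(
  series=[
    {"dx": -0.0081, "dy": 0.0012, "dz": 0.0027, "rx": 0, "ry": 0, "rz": 0, "gripper": 0},
    {"dx": -0.0083, "dy": 0.0005, "dz": 0.0019, "rx": 0, "ry": 0, "rz": 0, "gripper": 0},
  ],
)

```text
t: 10.9
eef_pos: [463.4, 226.2, 137.4]
tcp_rot: [-1.575, -0.001, 1.54]
ft_force: [4.7, -2.1, 5.3]
opening: 0.144
```

Emit:
jog_arm(
  series=[
    {"dx": -0.0084, "dy": 0.0002, "dz": 0.001, "rx": 0, "ry": 0, "rz": 0, "gripper": 0},
    {"dx": -0.006, "dy": 0.0002, "dz": 0.0002, "rx": 0, "ry": 0, "rz": 0, "gripper": 0},
  ],
)

```text
t: 11.1
eef_pos: [448.7, 226.7, 138.9]
tcp_rot: [-1.575, -0.001, 1.54]
ft_force: [3.9, -2.2, 10.9]
opening: 0.141
```

Run:
```python
from h import *
s=env.state();print(s["eef_pos"],s["ft_force"],s["moment"],s["opening"])
a=env.read_camera("wrist")[:,:,::-1]
cv2.imwrite('pics/w10c.png',cv2.resize(a[90:350,180:380],None,fx=2.3,fy=2.3,interpolation=2))
```

```text
[448.7379532  226.73526345 138.92411593] [ 3.90406507 -2.18235687 10.94015044] [-0.29711032 -1.07549717 -0.02060405] 0.14128926548510765
```

View pics/w10c.png

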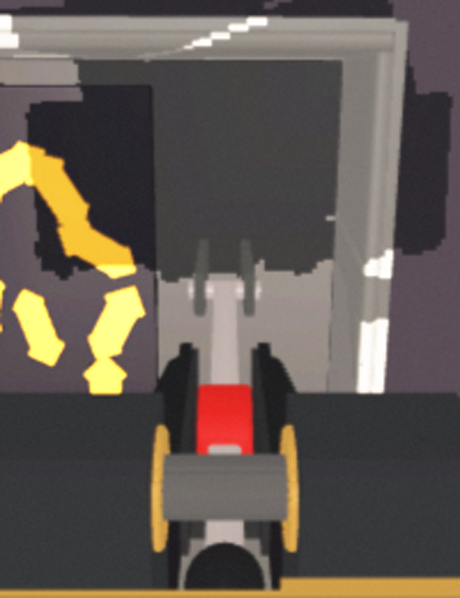

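Emit:
jog_arm(
  series=[
    {"dx": -0.004, "dy": 0.0001, "dz": 0.001, "rx": 0, "ry": 0, "rz": 0, "gripper": 0},
    {"dx": -0.002, "dy": 0, "dz": 0, "rx": 0, "ry": 0, "rz": 0, "gripper": 0},
    {"dx": 0, "dy": 0, "dz": 0, "rx": 0, "ry": 0, "rz": 0, "gripper": 0.15},
    {"dx": 0, "dy": 0, "dz": 0, "rx": 0, "ry": 0, "rz": 0, "gripper": 0.25},
    {"dx": 0, "dy": 0, "dz": 0, "rx": 0, "ry": 0, "rz": 0, "gripper": 0.42},
    {"dx": 0, "dy": 0, "dz": 0, "rx": 0, "ry": 0, "rz": 0, "gripper": 0.42},
    {"dx": 0, "dy": 0, "dz": 0, "rx": 0, "ry": 0, "rz": 0, "gripper": 0.42},
    {"dx": 0, "dy": 0, "dz": 0, "rx": 0, "ry": 0, "rz": 0, "gripper": 0.42},
  ],
)

```text
t: 11.95
eef_pos: [441.7, 226.7, 138.0]
tcp_rot: [-1.57, 0.0, 1.54]
ft_force: [0.4, 0.2, -0.7]
opening: 0.419
```

Run:
```python
from h import *
s=env.state();print(s["eef_pos"],s["ft_force"],s["moment"],s["opening"])
a=env.read_camera("wrist")[:,:,::-1]
cv2.imwrite('pics/w11c.png',cv2.resize(a[90:350,180:380],None,fx=2.3,fy=2.3,interpolation=2))
```

```text
[441.73250284 226.72917502 138.03480325] [ 0.38982884  0.176803   -0.72680705] [ 0.02162915 -0.2036915  -0.01218599] 0.4187011713688796
```

View pics/w11c.png

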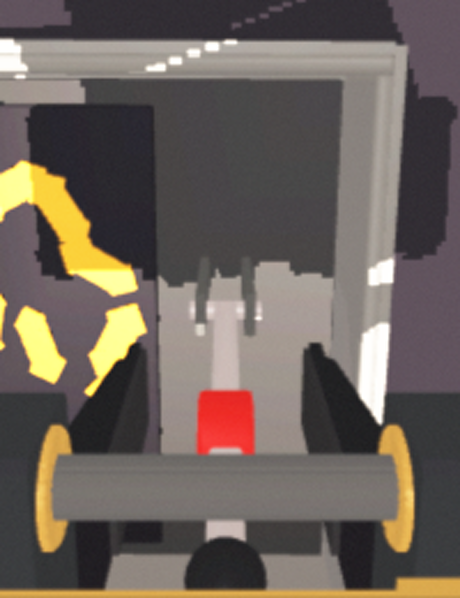

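Released, and the stay is upright. I'll lift straight up off it.

Emit:
jog_arm(
  series=[
    {"dx": 0, "dy": 0, "dz": 0.01, "rx": 0, "ry": 0, "rz": 0, "gripper": 0.42},
    {"dx": 0, "dy": 0, "dz": 0.02, "rx": 0, "ry": 0, "rz": 0, "gripper": 0.42},
    {"dx": 0, "dy": 0, "dz": 0.03, "rx": 0, "ry": 0, "rz": 0, "gripper": 0.42},
    {"dx": 0, "dy": 0, "dz": 0.04, "rx": 0, "ry": 0, "rz": 0, "gripper": 0.42},
    {"dx": 0, "dy": 0, "dz": 0.04, "rx": 0, "ry": 0, "rz": 0, "gripper": 0.42},
    {"dx": 0, "dy": 0, "dz": 0.05, "rx": 0, "ry": 0, "rz": 0, "gripper": 0.42},
    {"dx": 0, "dy": 0, "dz": 0.04, "rx": 0, "ry": 0, "rz": 0, "gripper": 0.1},
    {"dx": 0, "dy": 0, "dz": 0, "rx": 0, "ry": 0, "rz": 0, "gripper": 0},
  ],
)

```text
t: 12.8
eef_pos: [442.7, 227.1, 374.0]
tcp_rot: [-1.579, -0.003, 1.54]
ft_force: [-0.6, -0.6, -0.3]
opening: 0.307
```

Run:
```python
from h import *
s=env.state();print(s["eef_pos"],s["tcp_rot"],s["ft_force"],s["opening"])
for n in ("wrist","scene","top"):cv2.imwrite(f'pics/{n}12.png',env.read_camera(n)[:,:,::-1])
```

```text
[442.72668429 227.14691745 374.01227292] [-1.57937322 -0.00344343  1.53966365] [-0.56977853 -0.59803052 -0.28049442] 0.3069692226599379
```

View pics/wrist12.png

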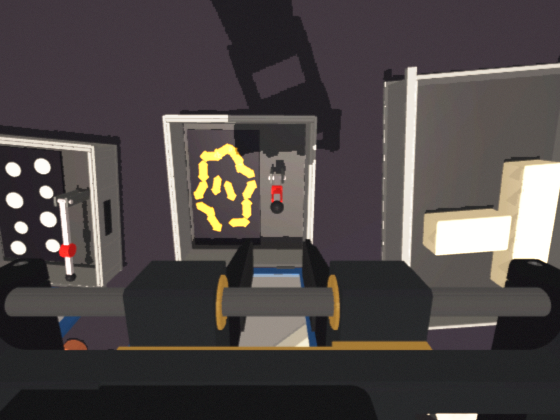

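View pics/scene12.png

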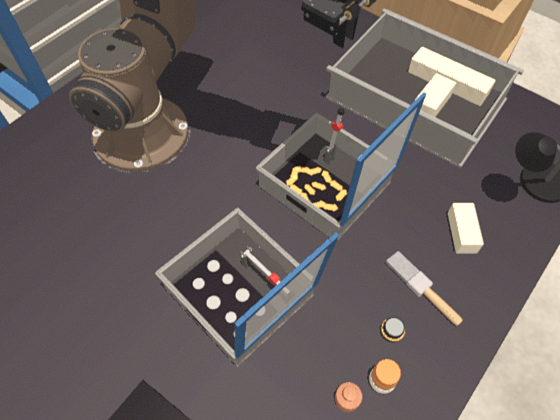

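View pics/top12.png

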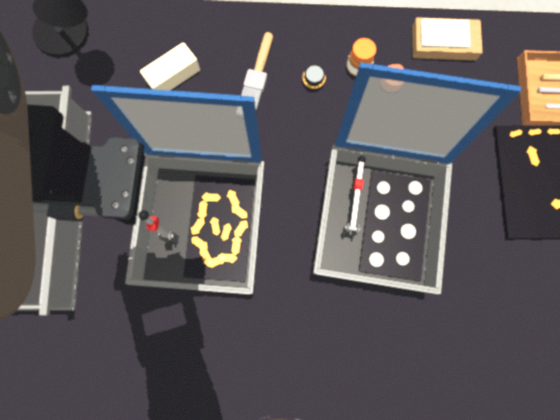

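The stay is up, with its tip at (143,215) in the top view and (340,112) in the scene view. Both lids are unmoved and the coin stay is folded. I'll check the stay angle, then go behind the lid.

Run:
```python
from h import *
p,e=two(("top",(143.5,215)),("scene",(340.5,112)));print("tip",p,e)
p,e=two(("top",(152,223)),("scene",(337,127)));print("grip",p,e)
ex=np.array([.9995,-.0315,0]);ey=np.array([.0315,.9995,0]);C=np.array([475,170.5,0])
for nm,P in(("edge",C+132*ex+[0,0,320]),("edge@1.1",C+11*ex+[0,0,294]),("edge@.68",C+(120-240*np.cos(.68))*ex+[0,0,80+240*np.sin(.68)])):print(nm,P,proj("top",P),proj("scene",P))
```

```text
tip [459.79664685 227.7118746  201.8811984 ] 1.0413942273871284
grip [455.90065602 229.75633563 148.19555821] 0.008157181480279644
edge [606.934 166.342 320.   ] [172.18873337  92.60470755] [392.49404868 124.75244113]
edge@1.1 [485.9945 170.1535 294.    ] [166.09294141 184.58487385] [339.0423999  103.06368948]
edge@.68 [408.41585623 172.59844975 230.91032576] [170.94730899 247.16943091] [307.06110684 106.35470343]
```

Emit:
jog_arm(
  series=[
    {"dx": 0.042, "dy": -0.012, "dz": 0, "rx": 0, "ry": 0, "rz": 0, "gripper": 0},
    {"dx": 0.042, "dy": -0.012, "dz": 0, "rx": 0, "ry": 0, "rz": 0, "gripper": 0},
    {"dx": 0.042, "dy": -0.012, "dz": 0, "rx": 0, "ry": 0, "rz": 0, "gripper": 0},
    {"dx": 0.042, "dy": -0.012, "dz": 0, "rx": 0, "ry": 0, "rz": 0, "gripper": 0},
    {"dx": 0.045, "dy": -0.012, "dz": 0, "rx": 0, "ry": 0, "rz": 0, "gripper": 0},
    {"dx": 0, "dy": 0, "dz": 0, "rx": 0, "ry": 0, "rz": 0, "gripper": 0},
    {"dx": 0, "dy": 0, "dz": 0, "rx": 0, "ry": 0, "rz": 0, "gripper": 0},
  ],
)

```text
t: 13.65
eef_pos: [655.0, 166.3, 365.4]
tcp_rot: [-1.566, 0.001, 1.539]
ft_force: [-0.8, 0.5, -0.4]
opening: 0.005
```

Emit:
jog_arm(
  series=[
    {"dx": 0, "dy": 0, "dz": -0.04, "rx": 0, "ry": 0, "rz": 0, "gripper": 0},
    {"dx": 0, "dy": 0, "dz": -0.03, "rx": 0, "ry": 0, "rz": 0, "gripper": 0},
    {"dx": 0, "dy": 0, "dz": -0.02, "rx": 0, "ry": 0, "rz": 0, "gripper": 0},
    {"dx": 0, "dy": 0, "dz": -0.01, "rx": 0, "ry": 0, "rz": 0, "gripper": 0},
    {"dx": 0, "dy": 0, "dz": 0, "rx": 0, "ry": 0, "rz": 0, "gripper": 0},
  ],
)

```text
t: 14.15
eef_pos: [653.7, 167.2, 267.4]
tcp_rot: [-1.569, 0.0, 1.54]
ft_force: [-0.1, -0.2, 0.0]
opening: 0.004
```

Run:
```python
from h import *
s=env.state();print(s["eef_pos"],s["tcp_rot"],s["ft_force"],s["opening"])
for n in ("wrist","scene"):cv2.imwrite(f'pics/{n}13.png',env.read_camera(n)[:,:,::-1])
```

```text
[653.74775083 167.16804195 267.40181735] [-1.56884152e+00  2.14727630e-04  1.54020784e+00] [-0.13037952 -0.20198326  0.03109577] 0.004404141271498305
```

View pics/wrist13.png

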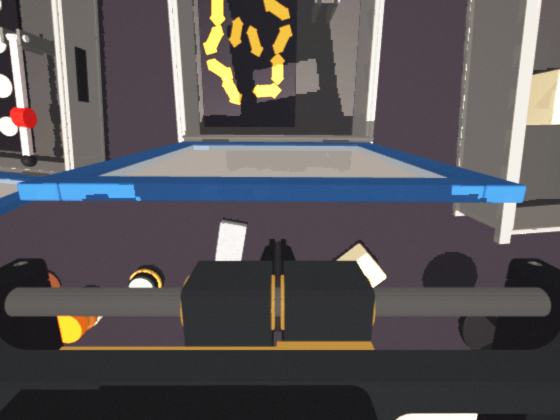

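View pics/scene13.png

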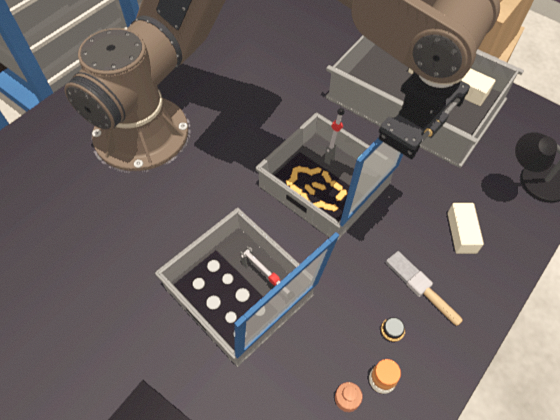

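The fingers are behind the lid, at about (277,250), with the free edge at rows 180–198. I'll push it forward.

Emit:
jog_arm(
  series=[
    {"dx": -0.012, "dy": 0.0004, "dz": 0, "rx": 0, "ry": 0, "rz": 0, "gripper": 0},
    {"dx": -0.01, "dy": 0.0003, "dz": 0, "rx": 0, "ry": 0, "rz": 0, "gripper": 0},
    {"dx": -0.008, "dy": 0.0003, "dz": 0, "rx": 0, "ry": 0, "rz": 0, "gripper": 0},
    {"dx": -0.008, "dy": 0.0003, "dz": 0, "rx": 0, "ry": 0, "rz": 0, "gripper": 0},
    {"dx": -0.008, "dy": 0.0003, "dz": 0, "rx": 0, "ry": 0, "rz": 0, "gripper": 0},
    {"dx": -0.008, "dy": 0.0003, "dz": 0, "rx": 0, "ry": 0, "rz": 0, "gripper": 0},
    {"dx": -0.008, "dy": 0.0003, "dz": 0, "rx": 0, "ry": 0, "rz": 0, "gripper": 0},
    {"dx": -0.008, "dy": 0.0003, "dz": 0, "rx": 0, "ry": 0, "rz": 0, "gripper": 0},
  ],
)

```text
t: 15.05
eef_pos: [584.1, 169.3, 268.0]
tcp_rot: [-1.571, -0.0, 1.54]
ft_force: [0.2, 1.7, -0.9]
opening: 0.002
```

Run:
```python
from h import *
s=env.state();print(s["eef_pos"],s["tcp_rot"],s["ft_force"],s["opening"])
for n in ("wrist","scene"):cv2.imwrite(f'pics/{n}14.png',env.read_camera(n)[:,:,::-1])
```

```text
[584.14908005 169.27846445 268.0299271 ] [-1.57058046e+00 -1.03105715e-05  1.53956681e+00] [ 0.24762877  1.69515149 -0.87360754] 0.0020529318641833052
```

View pics/wrist14.png

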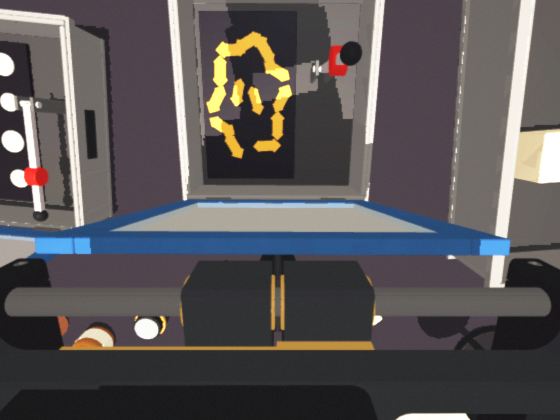

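View pics/scene14.png

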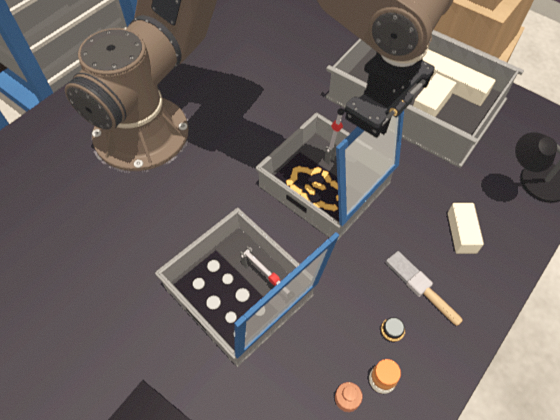

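The lid is following and the stay is still upright. I'll keep pushing.

Emit:
jog_arm(
  series=[
    {"dx": -0.008, "dy": 0.0003, "dz": 0, "rx": 0, "ry": 0, "rz": 0, "gripper": 0},
    {"dx": -0.008, "dy": 0.0003, "dz": 0, "rx": 0, "ry": 0, "rz": 0, "gripper": 0},
    {"dx": -0.008, "dy": 0.0003, "dz": 0, "rx": 0, "ry": 0, "rz": 0, "gripper": 0},
    {"dx": -0.008, "dy": 0.0003, "dz": 0, "rx": 0, "ry": 0, "rz": 0, "gripper": 0},
    {"dx": -0.008, "dy": 0.0003, "dz": 0, "rx": 0, "ry": 0, "rz": 0, "gripper": 0},
    {"dx": -0.008, "dy": 0.0003, "dz": 0, "rx": 0, "ry": 0, "rz": 0, "gripper": 0},
    {"dx": -0.008, "dy": 0.0003, "dz": 0, "rx": 0, "ry": 0, "rz": 0, "gripper": 0},
    {"dx": -0.008, "dy": 0.0003, "dz": 0, "rx": 0, "ry": 0, "rz": 0, "gripper": 0},
    {"dx": -0.008, "dy": 0.0003, "dz": 0, "rx": 0, "ry": 0, "rz": 0, "gripper": 0},
  ],
)

```text
t: 16.05
eef_pos: [512.1, 172.0, 268.2]
tcp_rot: [-1.571, -0.0, 1.54]
ft_force: [-0.3, 0.4, 0.8]
opening: 0.005
```

Run:
```python
from h import *
s=env.state();print(s["eef_pos"],s["tcp_rot"],s["ft_force"],s["opening"])
for n in ("wrist","scene"):cv2.imwrite(f'pics/{n}15.png',env.read_camera(n)[:,:,::-1])
```

```text
[512.1197244  172.00110868 268.18153967] [-1.57076353e+00 -1.01768819e-04  1.53955820e+00] [-0.26582108  0.3627891   0.8181147 ] 0.00515897725500451
```

View pics/wrist15.png

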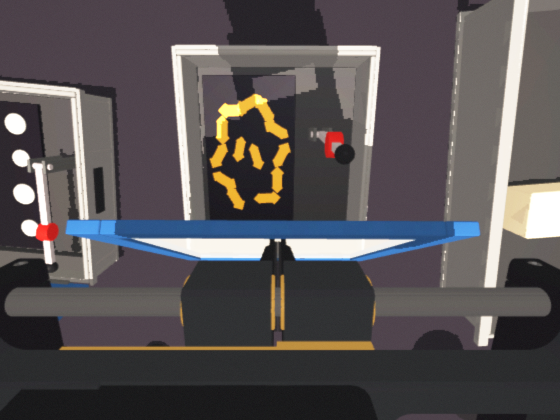

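View pics/scene15.png

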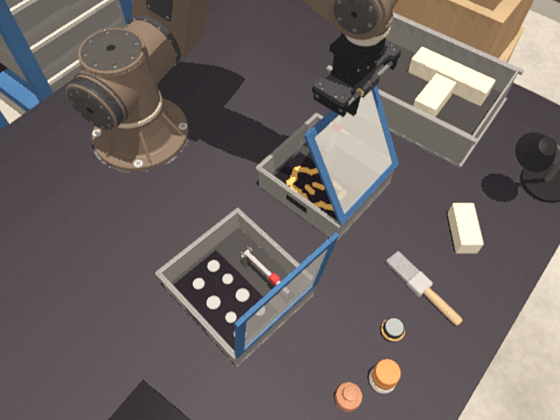

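Emit:
jog_arm(
  series=[
    {"dx": -0.008, "dy": 0.0003, "dz": 0, "rx": 0, "ry": 0, "rz": 0, "gripper": 0},
    {"dx": -0.008, "dy": 0.0003, "dz": 0, "rx": 0, "ry": 0, "rz": 0, "gripper": 0},
    {"dx": -0.008, "dy": 0.0003, "dz": 0, "rx": 0, "ry": 0, "rz": 0, "gripper": 0},
    {"dx": -0.006, "dy": 0.0002, "dz": 0, "rx": 0, "ry": 0, "rz": 0, "gripper": 0},
    {"dx": 0, "dy": 0, "dz": 0, "rx": 0, "ry": 0, "rz": 0, "gripper": 0},
    {"dx": 0, "dy": 0, "dz": 0, "rx": 0, "ry": 0, "rz": 0, "gripper": 0},
    {"dx": 0, "dy": 0, "dz": 0.02, "rx": 0, "ry": 0, "rz": 0, "gripper": 0},
    {"dx": 0, "dy": 0, "dz": 0.04, "rx": 0, "ry": 0, "rz": 0, "gripper": 0},
    {"dx": 0, "dy": 0, "dz": 0.04, "rx": 0, "ry": 0, "rz": 0, "gripper": 0},
    {"dx": 0, "dy": 0, "dz": 0.04, "rx": 0, "ry": 0, "rz": 0, "gripper": 0},
    {"dx": 0, "dy": 0, "dz": 0, "rx": 0, "ry": 0, "rz": 0, "gripper": 0},
    {"dx": 0, "dy": 0, "dz": 0, "rx": 0, "ry": 0, "rz": 0, "gripper": 0},
  ],
)

```text
t: 17.35
eef_pos: [483.0, 173.0, 408.2]
tcp_rot: [-1.572, -0.0, 1.539]
ft_force: [-0.6, -0.4, 0.5]
opening: 0.006
```

Run:
```python
from h import *
s=env.state();print(s["t"],s["eef_pos"],s["ft_force"],s["opening"])
for n in ("top","scene"):cv2.imwrite(f'pics/{n}16.png',env.read_camera(n)[:,:,::-1])
```

```text
17.35 [483.03429909 173.04319954 408.15899939] [-0.58516836 -0.38023473  0.45417384] 0.005547614500526404
```

View pics/scene16.png

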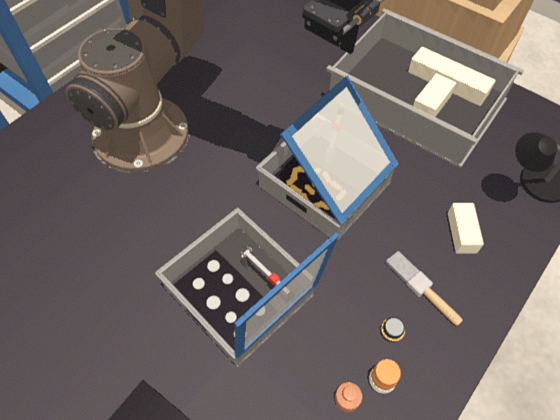

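The lid is sinking, with its edge between (287,133) and (348,82). I'll wait for it to settle.

Emit:
jog_arm(
  series=[
    {"dx": 0, "dy": 0, "dz": 0, "rx": 0, "ry": 0, "rz": 0, "gripper": 0},
    {"dx": 0, "dy": 0, "dz": 0, "rx": 0, "ry": 0, "rz": 0, "gripper": 0},
    {"dx": 0, "dy": 0, "dz": 0, "rx": 0, "ry": 0, "rz": 0, "gripper": 0},
    {"dx": 0, "dy": 0, "dz": 0, "rx": 0, "ry": 0, "rz": 0, "gripper": 0},
    {"dx": 0, "dy": 0, "dz": 0, "rx": 0, "ry": 0, "rz": 0, "gripper": 0},
    {"dx": 0, "dy": 0, "dz": 0, "rx": 0, "ry": 0, "rz": 0, "gripper": 0},
    {"dx": 0, "dy": 0, "dz": 0, "rx": 0, "ry": 0, "rz": 0, "gripper": 0},
    {"dx": 0, "dy": 0, "dz": 0, "rx": 0, "ry": 0, "rz": 0, "gripper": 0},
    {"dx": 0, "dy": 0, "dz": 0, "rx": 0, "ry": 0, "rz": 0, "gripper": 0},
    {"dx": 0, "dy": 0, "dz": 0, "rx": 0, "ry": 0, "rz": 0, "gripper": 0},
    {"dx": 0, "dy": 0, "dz": 0, "rx": 0, "ry": 0, "rz": 0, "gripper": 0},
    {"dx": 0, "dy": 0, "dz": 0, "rx": 0, "ry": 0, "rz": 0, "gripper": 0},
  ],
)

```text
t: 18.65
eef_pos: [482.8, 173.1, 408.2]
tcp_rot: [-1.571, -0.0, 1.54]
ft_force: [-0.2, 0.4, -0.0]
opening: 0.004
```

Emit:
jog_arm(
  series=[
    {"dx": 0, "dy": 0, "dz": 0, "rx": 0, "ry": 0, "rz": 0, "gripper": 0},
    {"dx": 0, "dy": 0, "dz": 0, "rx": 0, "ry": 0, "rz": 0, "gripper": 0},
    {"dx": 0, "dy": 0, "dz": 0, "rx": 0, "ry": 0, "rz": 0, "gripper": 0},
    {"dx": 0, "dy": 0, "dz": 0, "rx": 0, "ry": 0, "rz": 0, "gripper": 0},
    {"dx": 0, "dy": 0, "dz": 0, "rx": 0, "ry": 0, "rz": 0, "gripper": 0},
    {"dx": 0, "dy": 0, "dz": 0, "rx": 0, "ry": 0, "rz": 0, "gripper": 0},
    {"dx": 0, "dy": 0, "dz": 0, "rx": 0, "ry": 0, "rz": 0, "gripper": 0},
    {"dx": 0, "dy": 0, "dz": 0, "rx": 0, "ry": 0, "rz": 0, "gripper": 0},
    {"dx": 0, "dy": 0, "dz": 0, "rx": 0, "ry": 0, "rz": 0, "gripper": 0},
    {"dx": 0, "dy": 0, "dz": 0, "rx": 0, "ry": 0, "rz": 0, "gripper": 0},
    {"dx": 0, "dy": 0, "dz": 0, "rx": 0, "ry": 0, "rz": 0, "gripper": 0},
    {"dx": 0, "dy": 0, "dz": 0, "rx": 0, "ry": 0, "rz": 0, "gripper": 0},
  ],
)

```text
t: 19.85
eef_pos: [482.8, 173.1, 408.2]
tcp_rot: [-1.571, -0.0, 1.54]
ft_force: [-0.3, -0.5, -0.2]
opening: 0.007
```

Run:
```python
from h import *
a=env.read_camera("scene")
for n in ("top","wrist"):cv2.imwrite(f'pics/{n}17.png',env.read_camera(n)[:,:,::-1])
for _ in range(8): b=env.read_camera("scene")
cv2.imwrite('pics/scene17.png',b[:,:,::-1]);print("diff",np.abs(a.astype(int)-b)[60:240,240:420].max())
```

```text
diff 17
```

View pics/scene17.png

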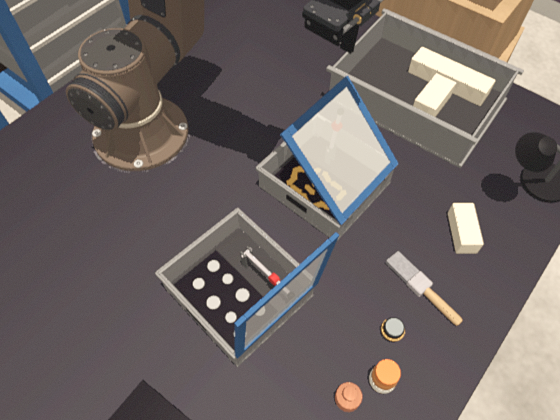

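View pics/top17.png

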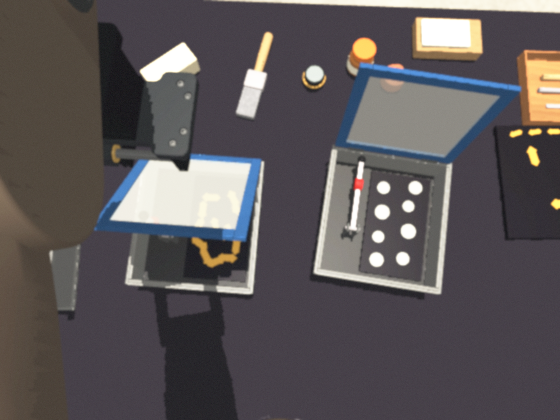

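Run:
```python
from h import *
ex=np.array([.9995,-.0315,0]);ey=np.array([.0315,.9995,0]);C=np.array([475,170.5,0])
for a in(.6,.68,.75,.82,.9,1.0,1.1):
  P=[C+(120-240*np.cos(a))*ex+y*ey+[0,0,80+240*np.sin(a)] for y in(110,-110)]
  print(a,[proj("top",p).round() for p in P],[proj("scene",p).round() for p in P])
for n,(y0,y1,x0,x1) in(("top",(140,300,80,280)),("scene",(60,230,240,420))):
  cv2.imwrite(f"pics/{n}17c.png",cv2.resize(cv2.imread(f"pics/{n}17.png")[y0:y1,x0:x1],None,fx=3.5,fy=3.5,interpolation=2))
```

```text
0.6 [array([ 99., 251.]), array([246., 261.])] [array([334.,  81.]), array([269., 139.])]
0.68 [array([ 96., 242.]), array([246., 253.])] [array([338.,  78.]), array([273., 137.])]
0.75 [array([ 93., 233.]), array([246., 244.])] [array([343.,  77.]), array([277., 135.])]
0.82 [array([ 91., 224.]), array([246., 235.])] [array([348.,  75.]), array([282., 134.])]
0.9 [array([ 89., 212.]), array([246., 223.])] [array([354.,  74.]), array([287., 134.])]
1.0 [array([ 87., 196.]), array([247., 207.])] [array([362.,  73.]), array([295., 134.])]
1.1 [array([ 85., 179.]), array([248., 190.])] [array([371.,  73.]), array([304., 136.])]
```

View pics/top17c.png

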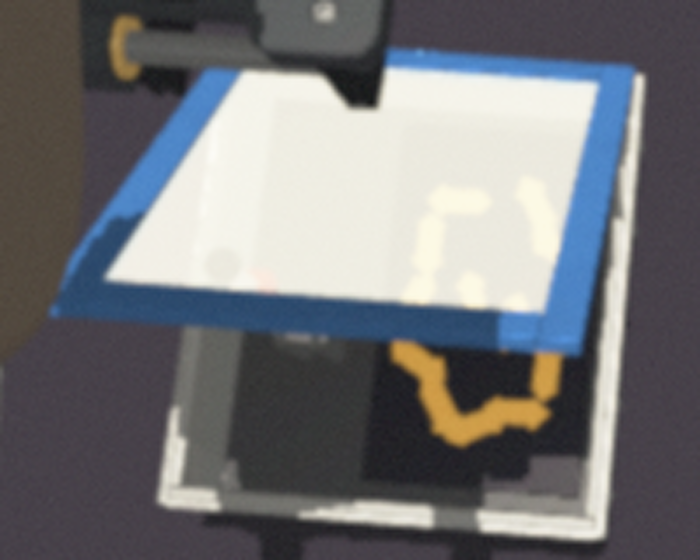

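View pics/scene17c.png

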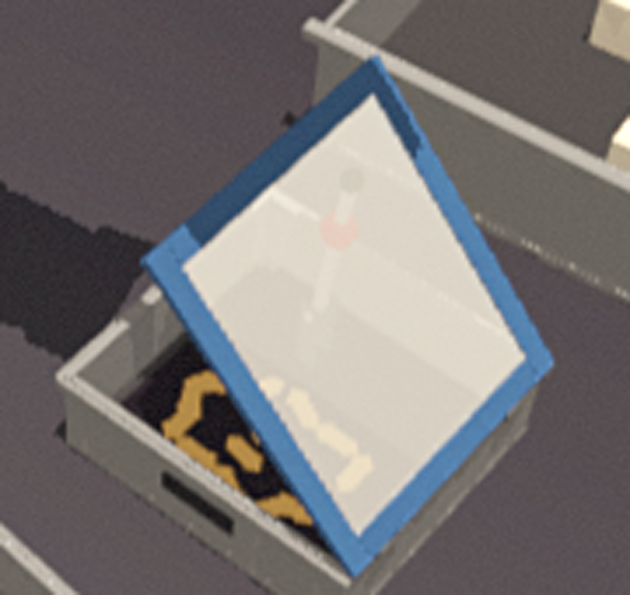

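Run:
```python
from h import *
s16=cv2.imread("pics/scene16.png").astype(int);s17=cv2.imread("pics/scene17.png").astype(int)
b=env.read_camera("scene")[:,:,::-1].astype(int)
w=np.s_[60:240,240:420]
print(np.abs(s16-s17)[w].mean(),np.abs(b-s17)[w].mean(),np.abs(b-s17)[w].max())
s=env.state();print(s["t"],s["ft_force"])
env.job_done()
```

```text
1.636769547325103 1.641358024691358 17
20.45 [-0.47681356  0.58145756  0.48385262]
the job is handed in; nothing more can be done
```

The gold case's lid is resting on its raised stay, propped half-open. I handed the job in at about 20.5 s; no verdict is reported.

**What I did:** I pinched the red grip and carried the stay up its arc while the lid was still open, at about 1.62 rad. I then pushed the lid forward from behind with the shut fingers until it sank onto the stay, and lifted the arm clear.

**Two failed grasps:** In the first two attempts the fingers closed on nothing. The images suggest the fingertips sat about 25 mm higher than the TCP data implied, so they shut on top of the disc. The second time they pressed on it with about 6 N. The stay had not moved, and a grasp 16 mm lower held (opening 0.146, about 14 mm).

**Last checks:**
- **Lid:** The two views disagree slightly, about 0.77 rad from the top camera and 0.82 rad from the scene camera. Both are inside 0.55–0.95. It looked still: pictures about 3 s apart differed only by noise.
- **Stay:** I measured about 1.47 rad from two views before moving the lid, slightly short of its stop. In the last top view its tip is at the same pixel, under the lid.
- **Coin case:** In the last pictures its lid and stay look as they did at the start; I did not measure their angles.
- **Robot:** It was clear of everything (TCP at z = 408 mm), with under 1 N at the wrist.

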